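# Gauge the slim parcel's thickness on the foyer credenza

## Task

The courier needs the thickness of the long slim parcel. Clear the hairbrush off the dark measuring slab and lay it flat in the wooden valet tray, then lay the slim parcel flat in the middle of the slab. Finally stand the bridge gauge squarely astride the parcel on the slab, lowering it gently so that its sprung foot rides up on the middle of the parcel and reads its height, and leave it standing there; handle the cardboard lightly (grip no harder than about 40 N) and leave everything else where it is.

Things in the scene. Friction and masses are not known exactly. Their poses are not given: they have to be found in the camera images.
- slab: fixed dark steel measuring slab, 200 (x) x 190 (y) x 12 mm, lying on the marble; origin at the centre of its underside (its top is 12 mm above the origin)
- tray: fixed dark wooden valet tray, open on top, outside 262 (x) x 132 (y) x 22 mm, walls 6 mm, floor 6 mm; inside 250 x 120 mm; origin at the centre of its underside
- hairbrush: loose wooden hairbrush, 200 mm long along its x, lying bristles up on the slab, about 110 g. Handle x = -100 to +5 mm, 22 mm wide (y), 18 mm high; paddle x = +5 to +100 mm, 56 mm wide, 16 mm high, bristles to 28 mm. Origin on its flat underside, mid-length, about 5 mm from the centre of mass: grip the handle across y at x = -20 to 0 mm, or the paddle
- slim_parcel: THE parcel to be gauged: loose long slim cardboard box, 170 (x) x 56 (y) x 34 (z) mm, about 180 g, with paper tape along its middle; origin at the centre of its underside. It starts on the marble, in any of three places that it exchanges with the squat parcel and the gauge
- slim_top (a point): centre of the slim parcel's top face, 34 mm above its underside
- gauge: loose aluminium bridge gauge, 550 g, 150 mm along its y, 151 mm high. Legs at y = +/-67 mm (118 mm between them, 82 mm clear below the beam) on rubber feet 70 (x) x 16 mm. On the beam's middle a black grip block, 24 mm thick (x), 52 mm long (y), from 103 to 151 mm above the soles: pinch it from above across x. Origin at the centre, level with the soles
- gauge_grip (a point): centre of the top face of the gauge's grip block, 151 mm above the soles
- foot_tip (a point): centre of the underside of the gauge's sliding foot, a steel disc 28 mm across in the middle under the beam; 14 mm above the level of the soles when the joint reads 0
- gauge_foot (a joint): slide of the gauge's sprung foot: 0 to 0.050 m, 0 = fully down, grows as the foot is pushed up by what lies under it. Light spring: 1.2 N at the start plus 40 N/m. Standing flat on the slab over a part, it reads the part's height less 14 mm (the slim parcel gives 0.020)
- squat_parcel: bystander: loose squat cardboard box of the same card and tape, 100 x 64 x 50 mm; origin at the centre of its underside; leave it
- coin_cup: bystander: loose stainless cup, 64 mm across, 85 mm high, standing just beside the slab's -y edge; origin at its underside
- phone_stand: bystander: loose aluminium phone stand, base 85 x 75 mm, about 115 mm high, near the tray; origin at the centre of its underside
- glass_bowl: bystander: loose cobalt glass bowl, 144 mm across, 60 mm high; origin at its underside
- scent_bottle: bystander: loose amber glass bottle, 52 mm across, 130 mm high; origin at its underside

How it is judged:
By the outcome, as a careful person would: the job done as asked, in the order asked, and still so for the second after the job is handed in, with the robot touching nothing.
It also fails if it takes over 72 s, if anything falls off the work surface, if the arm or the gripper's body presses on something with over 40 N, if the wrist force passes 120 N, or if a joint passes its speed limit or range.

## Robot

A 6-joint arm with a two-finger parallel gripper is mounted at the origin on the work surface. World frame = base frame: x ahead of the robot, y to its left, z up, the work surface at z = 0. Lengths are in mm, angles in rad, forces in N, time in s.
With the tool pointing down it reaches from about 275 to 850 mm from the base axis. Payload 5.2 kg.
Tool frame: the origin (TCP) lies between the finger pads; the fingertips stand 22 mm ahead of it and the grasp point (between the pads) lies 3 mm ahead of it; z points along the fingers, y is the line along which they close (so a half turn about z gives the same grasp; the last joint's range is limited). The gripper opens to 85 mm and grips with 20 to 120 N. Pads are 22 mm wide; open, the fingers measure 114 mm over their backs; the gripper's body (76 mm by 85 mm) begins 54 mm behind the grasp point. The pads swing forward as they close: fully open they stand 13 mm farther back than shut.
Start: joints at [-1.508, 0.259, 1.535, -0, 1.348, -0.203], TCP at [144.496, -530.685, 253.31] pointing down, gripper open.
Joint ranges: [-3.14, 3.14], [-0.91, 2.08], [0.19, 2.58], [-1.22, 4.36], [0.22, 2.71], [-3.12, 3.12]. Speed limits (rad/s): [2.57, 2.57, 3.14, 3.14, 3.14, 3.14].

## Interface

Orientations are given as a rotation vector (axis times angle).
In Python, from rig import env, cams gives the robot as it stands.
- The arm moves only by the shell command python3 -m jog 'ROWS'. ROWS is JSON, a list of rows, each a list of 5 numbers: the opening, from 0 (shut) to 1 (fully open), then the shift along the tool's x, y, z in mm, then the turn about the tool's z in degrees. A call has exactly 5 rows; each row is the pose to reach, as a shift and turn from the pose commanded when the call began, along the tool's axes at that moment; what a row does not reach only later rows make up. A row lasts 1/10 s, in which the tool goes at most 50 mm and 8.59 degrees, less where a joint would pass 70% of its speed; a pose out of reach is approached as far as the arm can. A call with a gripper value outside its range is refused whole. The fingers move at their own pace and stop on an object; the grip force is fixed at half the most. Time passes only in rows, so rows that repeat a pose let the fingers close, or fill a call up. It gives the time, the measured TCP pose, the force, the opening and the grip force at its end, in the units of the state.
- env.get_obs(): the state, without advancing time (a new reading comes with each control period).
- cams.get_image(name): name is "side" or "top" or "wrist"; returns a dict with "frame" (420x560x3 uint8, red, green, blue), "K" (3x3 intrinsics, pixels), "rvec" (rotation vector, rad) and "tvec" (3), from world to camera coordinates, as OpenCV has them. Camera axes: x right, y down, z forward; pixel columns grow to the right and rows downward; lengths in mm; the calibration is good to about 2 mm. A picture is of the moment at which its call begins. There is no depth.
- env.finish_job(): hands the job in; it is judged then, once.
The state is a dict: "time_s": time; "q": joint angles; "joint_vel": joint speeds; "tau": joint torques, N m; "tool_pos": TCP position; "eef_rot": TCP orientation; "wrist_force": force on the tool from outside, world axes, zero at the start; "wrist_torque": the same for the moment, N m; "finger_gap": finger opening in mm; "finger_force": force on a finger pad.
Only numpy, scipy, OpenCV 4.12 (cv2) and the standard library are available. Lean on these libraries where they do the work, as an engineer would, in place of code of your own. Each camera call takes 0.05 s, during which the arm holds its last target. There are 200 camera calls.

## Working session

There is one attempt and no reset: what is moved stays moved. The work goes in short steps, Python scripts to look and compute and a shell command to move; the robot and the scene stay as the last step left them, time stands still between calls to the robot, and variables do not carry over. Pictures are saved under pics/ and viewed, at most 11 in all, crops included, and the job is handed in when it is done.

```bash
mkdir -p pics; ls
python3 - <<'E'
from rig import env,cams
import cv2
for n in("top","side"):
    d=cams.get_image(n); cv2.imwrite(f"pics/{n}0.png",d["frame"][:,:,::-1]); print(n,d["K"],d["rvec"],d["tvec"])
print(env.get_obs())
E
```

```text
pics
top [[490.72389842   0.         285.15099536]
 [  0.         490.72389842 213.94674887]
 [  0.           0.           1.        ]] [ 2.16887761 -2.15915623  0.11517616] [  43.93568091  528.24464446 1441.79877679]
side [[440.8960946    0.         287.67716764]
 [  0.         440.8960946  199.75463168]
 [  0.           0.           1.        ]] [ 0.41427191 -2.6072711   1.40165111] [ 520.93913862  146.71510151 1137.47778214]
{'time_s': 0.1, 'q': array([-1.50780153e+00,  2.59308518e-01,  1.53597548e+00,  7.43536684e-06,
        1.34801439e+00, -2.02799921e-01]), 'joint_vel': array([-9.60841876e-04, -1.22120366e-03, -2.18098652e-03,  1.00997812e-03,
        4.27130832e-04,  2.38917773e-05]), 'tau': array([ 1.63071902e-03, -4.46973968e+01, -2.91247022e+01, -3.13073879e-04,
        6.33576055e-03,  1.29673253e-05]), 'tool_pos': array([ 144.4685789 , -530.22952992,  252.53639782]), 'eef_rot': array([-3.11220479e+00, -4.16053495e-01, -1.98395293e-04]), 'wrist_force': array([ 0.27253528, -0.37838459, -0.15381919]), 'wrist_torque': array([ 0.01085814, -0.01302608, -0.03833237]), 'finger_force': 0.0, 'finger_gap': 85.53316452227926}
```

View pics/top0.png

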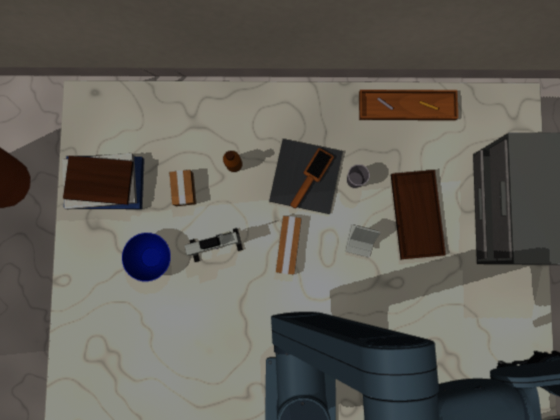

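View pics/side0.png

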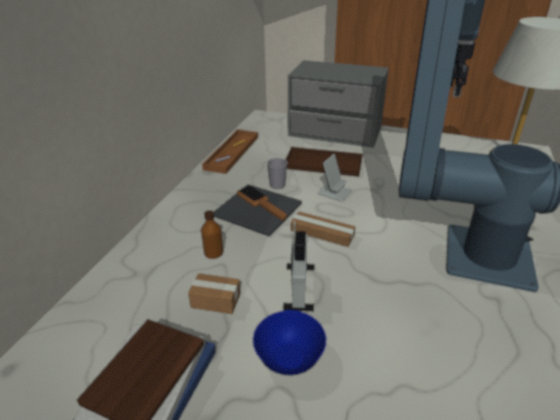

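The top view shows the slab near (306,176) with the brush on it, the slim parcel at (288,244), the gauge at (216,242), the tray at (418,215) and the cup at (358,176). The squat parcel is at (181,187). I'll zoom in to pick corners.

```bash
cat > h.py <<'E'
import numpy as np, cv2
from scipy.spatial.transform import Rotation as R
from rig import env,cams
def p2w(d,uv,z):
    Rm=R.from_rotvec(np.ravel(d["rvec"])).as_matrix(); t=np.ravel(d["tvec"])
    uv=np.atleast_2d(np.array(uv,float)); ray=np.c_[uv,np.ones(len(uv))]@np.linalg.inv(d["K"]).T@Rm
    c=-Rm.T@t; return c+ray*((z-c[2])/ray[:,2])[:,None]
def w2p(d,P):
    return cv2.projectPoints(np.atleast_2d(np.array(P,float)),np.ravel(d["rvec"]),np.ravel(d["tvec"]),d["K"],None)[0][:,0]
def shift(x,y,z,o=None):
    "tool-axis shift from current pose to world target"
    o=o or env.get_obs(); M=R.from_rotvec(o["eef_rot"]).as_matrix()
    print("at",o["tool_pos"].round(1),"yaw y-axis deg",np.degrees(np.arctan2(M[1,1],M[0,1])).round(1),"shift",(M.T@(np.array([x,y,z])-o["tool_pos"])).round(1))
E
python3 - <<'E'
from h import *
d=cams.get_image("top"); f=d["frame"][:,:,::-1]
c=f[130:280,180:460]; c=cv2.convertScaleAbs(c,alpha=1.6)
c1=cv2.resize(c[:,:140],None,fx=4,fy=4,interpolation=cv2.INTER_CUBIC)
c2=cv2.resize(c[:,100:],None,fx=4,fy=4,interpolation=cv2.INTER_CUBIC)
for im,x0 in((c1,180),(c2,280)):
    for u in range(x0,x0+im.shape[1]//4,20): cv2.putText(im,str(u),((u-x0)*4,10),0,.35,(0,255,255)); cv2.line(im,((u-x0)*4,12),((u-x0)*4,600),(0,255,255),1) 
    for v in range(140,280,20): cv2.putText(im,str(v),(0,(v-130)*4),0,.35,(0,255,255)); cv2.line(im,(0,(v-130)*4),(800,(v-130)*4),(0,255,255),1)
cv2.imwrite("pics/c1.png",c1);cv2.imwrite("pics/c2.png",c2)
E
```

```text
(no output)
```

View pics/c1.png

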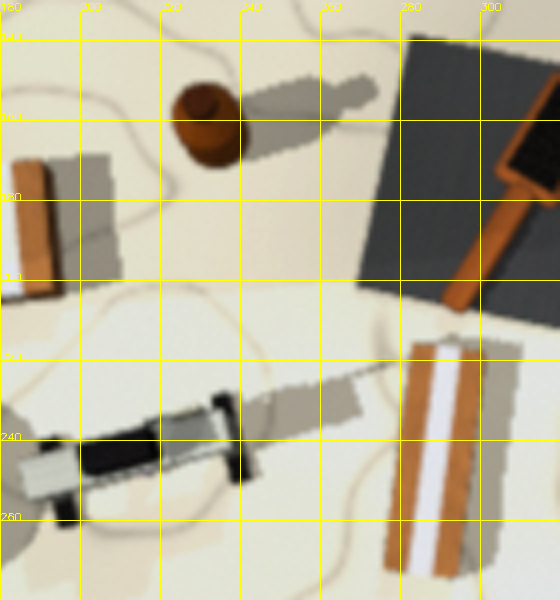

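View pics/c2.png

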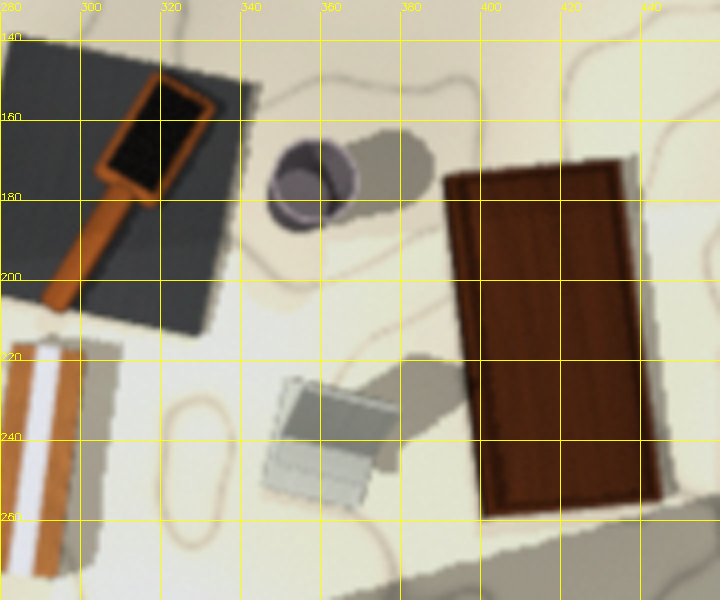

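The crops give these pixel positions:
- Slab corners: (282,139), (343,151), (328.5,213.5), (269,201.5).
- Brush: handle end (293,205), paddle corners (317.5,148), (333.5,157), (317,181), (304,172).
- Slim parcel top corners: (283.5,216), (300.5,217), (293,274.5), (276,272).
- Tray rim corners: (390,174), (435,170), (444.5,255), (400,258.5).
- Gauge feet: (191,240)-(197,261) and (234,229)-(240,250).

Run:
```python
from h import *
d=cams.get_image("top"); np.set_printoptions(suppress=True,precision=1)
def rep(n,uv,z):
    P=p2w(d,uv,z)[:,:2]; e=np.diff(np.vstack([P,P[:1]]),axis=0)
    print(n,"c",P.mean(0),"len",np.hypot(*e.T),"ang",np.degrees(np.arctan2(e[:,1],e[:,0])))
rep("slab",[(282,139),(343,151),(328.5,213.5),(269,201.5)],12)
rep("paddle",[(317.5,148),(333.5,157),(317,181),(304,172)],28)
print("hend",p2w(d,[(293,206)],28),p2w(d,[(326,152)],28))
rep("slim",[(283.5,216),(300.5,217),(293,274.5),(276,272)],34)
rep("tray",[(390,174),(435,170),(444.5,255),(400,258.5)],22)
rep("feet",[(191,240),(234,229),(240,250),(197,261)],8)
rep("block",[(200,239),(219.5,234.5),(219.5,243),(200,248)],151)
rep("cup",[(358.5,175)],85)
rep("stand",[(351,225),(380,233),(368,257),(346,250)],10)
```

```text
slab c [646.8 -15.7] len [191.3 198.8 184.2 198.3] ang [-101.1  166.8   78.8  -11.2]
paddle c [679.5 -52.6] len [55.9 89.5 47.9 84.9] ang [-119.7  145.8   55.1  -28.9]
hend [[552.3  22.8  28. ]] [[718.1 -77.   28. ]]
slim c [435.8  36.6] len [ 50.8 171.8  50.6 167.5] ang [-93.1 172.7  82.   -7.3]
tray c [ 530.5 -351.4] len [137.5 258.2 133.3 256.7] ang [ -84.6 -175.3   94.7    5.6]
feet c [435.2 256.2] len [133.9  66.2 133.3  66.1] ang [ -75.3 -163.2  104.6   17.3]
block c [439.1 251.5] len [54.5 23.2 54.7 24.6] ang [ -76.7 -178.9  104.7    1.3]
cup c [ 636.7 -166.5] len [0.] ang [0.]
stand c [ 448.4 -183.5] len [90.6 81.4 69.1 77.2] ang [-105.3  152.8   72.6  -11.8]
```

```bash
python3 -m jog '[[0.7,40,-24,0,0],[0.7,80,-49,0,0],[0.7,120,-73,0,0],[0.7,160,-98,0,0],[0.7,200,-122,0,0]]'
python3 -m jog '[[0.7,40,-24,0,0],[0.7,80,-49,0,0],[0.7,120,-73,0,0],[0.7,160,-98,0,0],[0.7,200,-122,0,0]]'
python3 -m jog '[[0.7,40,-24,0,8.5],[0.7,80,-49,0,17],[0.7,120,-73,0,25.5],[0.7,160,-98,0,34],[0.7,200,-122,0,42]]'
python3 -c "
from h import *
shift(624,-20,120)"
```

```text
time_s: 0.7
tool_pos: [306.3, -358.8, 253.2]
eef_rot: [-3.114, -0.415, -0.0]
wrist_force: [0.7, -1.4, -0.5]
finger_gap: 59.7
finger_force: 0.0
time_s: 1.2
tool_pos: [467.3, -188.4, 253.4]
eef_rot: [3.114, 0.416, 0.0]
wrist_force: [0.9, -1.1, -0.2]
finger_gap: 60.0
finger_force: 0.0
time_s: 1.7
tool_pos: [626.4, -20.3, 253.2]
eef_rot: [3.064, -0.691, -0.0]
wrist_force: [0.3, -0.5, 0.0]
finger_gap: 59.8
finger_force: 0.0
at [626.4 -20.3 253.2] yaw y-axis deg -115.4 shift [ -2.3   0.8 133.2]
```

```bash
python3 -m jog '[[0.7,0,0,25,3],[0.7,0,0,50,5.5],[0.7,0,0,80,5.5],[0.7,0,0,80,5.5],[0.7,0,0,80,5.5]]'
python3 - <<'E'
from h import *
d=cams.get_image("wrist"); f=d["frame"][:,:,::-1].copy(); shift(624,-20,37)
np.set_printoptions(suppress=True,precision=1)
# predicted brush outline
a=np.radians(-31); c=np.array([635,-27]); 
for (x,y) in [(-100,0),(-13,0),(5,0),(5,28),(5,-28),(100,28),(100,-28)]:
    p=c+[x*np.cos(a)-y*np.sin(a),x*np.sin(a)+y*np.cos(a)]
    q=w2p(d,[p[0],p[1],28])[0]; print((x,y),q); cv2.circle(f,tuple(int(v) for v in q),3,(0,255,0),1) if abs(q).max()<1000 else 0
cv2.imwrite("pics/w1.png",cv2.convertScaleAbs(f,alpha=1.5))
E
```

```text
time_s: 2.2
tool_pos: [625.3, -21.9, 173.2]
eef_rot: [3.03, -0.828, -0.002]
wrist_force: [0.3, -0.0, 0.0]
finger_gap: 59.8
finger_force: 0.0
at [626.1 -22.1 174.5] yaw y-axis deg -120.6 shift [ -3.1  -0.7 137.5]
(-100, 0) [278.9 280.9]
(-13, 0) [279.5 199.4]
(5, 0) [279.6 180.8]
(5, 28) [249.4 180.5]
(5, -28) [309.7 181. ]
(100, 28) [246.9  69.2]
(100, -28) [313.7  69.7]
```

View pics/w1.png

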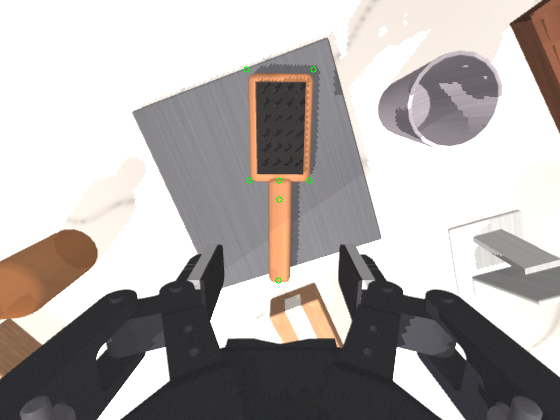

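The wrist view confirms the brush pose to a few mm, with the handle end at (279,281) and the paddle at (250-312, 75-180). I'll descend and close in steps to learn how the grip force responds.

```bash
python3 -m jog '[[0.6,-3,0,45,0],[0.5,-3,0,90,0],[0.5,-3,0,120,0],[0.5,-3,0,137,0],[0.5,-3,0,137,0]]'
python3 -m jog '[[0.3,0,0,0,0],[0.3,0,0,0,0],[0.25,0,0,0,0],[0.25,0,0,0,0],[0.25,0,0,0,0]]'
python3 -m jog '[[0.24,0,0,0,0],[0.24,0,0,0,0],[0.24,0,0,0,0],[0.24,0,0,0,0],[0.24,0,0,0,0]]'
python3 - <<'E'
from h import *
d=cams.get_image("wrist")
E
```

```text
time_s: 2.75
tool_pos: [622.4, -20.5, 35.4]
eef_rot: [3.03, -0.829, -0.004]
wrist_force: [-0.1, -0.1, -0.2]
finger_gap: 42.7
finger_force: 0.0
time_s: 3.25
tool_pos: [624.7, -20.7, 38.8]
eef_rot: [-3.03, 0.828, -0.007]
wrist_force: [0.8, -0.7, 7.2]
finger_gap: 21.6
finger_force: 14.0
time_s: 3.75
tool_pos: [624.7, -20.8, 38.9]
eef_rot: [-3.03, 0.828, -0.007]
wrist_force: [-0.7, -0.0, 7.8]
finger_gap: 21.3
finger_force: 31.5
```

Force is proportional to the commanded squeeze, about 17 N per 0.01, so a gentle grip is possible. Next I lift, turn and move over the tray.

```bash
python3 -m jog '[[0.23,0,0,0,0],[0.23,0,0,0,0],[0.23,0,0,-20,0],[0.23,0,0,-60,0],[0.23,0,0,-100,0]]'
python3 -m jog '[[0.23,0,0,-30,-8],[0.23,0,0,-40,-16],[0.23,0,0,-40,-24],[0.23,0,0,-40,-32],[0.23,0,0,-40,-36]]'
python3 -c "
from h import *
shift(518.5,-352.5,180)"
```

```text
time_s: 4.3
tool_pos: [622.2, -20.2, 137.2]
eef_rot: [3.03, -0.828, -0.003]
wrist_force: [0.6, -0.5, -1.8]
finger_gap: 20.9
finger_force: 48.5
time_s: 4.8
tool_pos: [622.8, -20.3, 177.2]
eef_rot: [3.137, 0.156, 0.001]
wrist_force: [-0.5, -0.1, -1.5]
finger_gap: 20.5
finger_force: 48.5
at [622.8 -20.3 177.2] yaw y-axis deg -84.3 shift [-136.9  320.2   -2.8]
```

```bash
python3 -m jog '[[0.23,-14,32,0,0],[0.23,-28,64,0,0],[0.23,-42,96,0,0],[0.23,-56,128,0,0],[0.23,-68,160,0,0]]'
python3 -m jog '[[0.23,-14,32,0,0],[0.23,-28,64,0,0],[0.23,-42,96,0,0],[0.23,-56,128,0,0],[0.23,-69,160,0,0]]'
python3 -m jog '[[0.23,0,0,20,0],[0.23,0,0,40,0],[0.23,0,0,60,0],[0.23,0,0,80,0],[0.23,0,0,80,0]]'
python3 - <<'E'
from h import *
d=cams.get_image("wrist"); f=d["frame"][:,:,::-1]
cv2.imwrite("pics/w2.png",cv2.convertScaleAbs(f,alpha=1.5)); shift(518.5,-352.5,34)
a=np.radians(5.1); c=np.array([530.5,-351.4]); 
for (x,y) in [(-131,66),(-131,-66),(131,66),(131,-66)]:
    p=c+[x*np.cos(a)-y*np.sin(a),x*np.sin(a)+y*np.cos(a)]; print(x,y,w2p(d,[p[0],p[1],22])[0].round())
E
```

```text
time_s: 5.3
tool_pos: [569.6, -187.1, 177.0]
eef_rot: [3.138, 0.149, 0.001]
wrist_force: [-0.1, -0.5, -0.4]
finger_gap: 20.8
finger_force: 48.6
time_s: 5.8
tool_pos: [516.1, -353.1, 177.0]
eef_rot: [3.138, 0.149, 0.001]
wrist_force: [-0.1, 0.5, -0.8]
finger_gap: 20.9
finger_force: 48.6
time_s: 6.3
tool_pos: [515.2, -350.4, 93.8]
eef_rot: [-3.134, -0.148, 0.006]
wrist_force: [-0.8, 0.9, -1.2]
finger_gap: 20.6
finger_force: 48.6
at [ 516.  -351.1   95.5] yaw y-axis deg -84.6 shift [ 2.5  1.8 61.5]
-131 66 [201. 357.]
-131 -66 [363. 358.]
131 66 [168. -22.]
131 -66 [403. -21.]
```

View pics/w2.png

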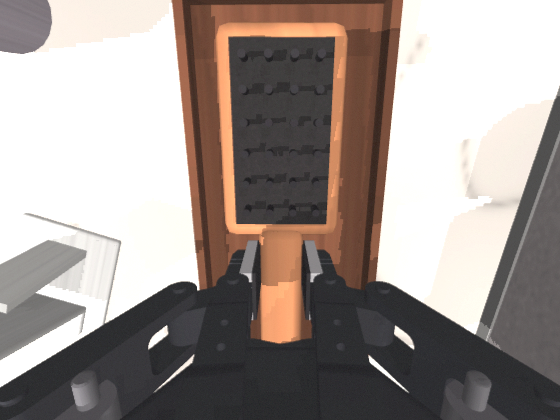

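The brush is aligned over the tray, whose edges run from about x=185 to x=395 in the image. I lower and release.

```bash
python3 -m jog '[[0.23,2,2,20,0],[0.23,2,2,40,0],[0.23,2,2,52,0],[0.23,2,2,59,0],[0.23,2,2,61,0]]'
python3 -m jog '[[0.23,0,0,0,0],[0.35,0,0,0,0],[0.45,0,0,0,0],[0.45,0,0,0,0],[0.45,0,0,0,0]]'
python3 -m jog '[[0.45,0,0,-20,0],[0.45,0,0,-60,0],[0.45,0,0,-100,0],[0.8,0,0,-140,0],[0.9,0,0,-180,0]]'
python3 - <<'E'
from h import *
# slab refine from earlier top view; parcel grasp target
shift(436,37,200)
E
```

```text
time_s: 6.85
tool_pos: [519.0, -353.7, 35.4]
eef_rot: [-3.138, -0.149, 0.0]
wrist_force: [0.8, 0.5, -0.6]
finger_gap: 20.5
finger_force: 48.6
time_s: 7.35
tool_pos: [519.1, -353.8, 35.8]
eef_rot: [3.138, 0.149, 0.001]
wrist_force: [0.2, 0.8, 0.9]
finger_gap: 38.2
finger_force: 0.0
time_s: 7.85
tool_pos: [518.8, -353.5, 217.1]
eef_rot: [3.138, 0.149, 0.0]
wrist_force: [1.4, -0.4, 0.1]
finger_gap: 66.0
finger_force: 0.0
at [ 518.8 -353.5  217.1] yaw y-axis deg -84.6 shift [ -45.5 -396.6   17.1]
```

```bash
python3 -m jog '[[1,-4,-40,0,0],[1,-9,-80,0,0],[1,-14,-120,0,0],[1,-18,-160,0,0],[1,-23,-200,0,0]]'
python3 -m jog '[[1,-4,-40,0,3],[1,-9,-80,0,6],[1,-14,-120,0,9],[1,-18,-160,0,12],[1,-22,-197,0,13]]'
python3 - <<'E'
from h import *
shift(436,37,100)
for n in ("top","wrist"):
    d=cams.get_image(n); f=d["frame"][:,:,::-1]
    if n=="wrist": w=cv2.convertScaleAbs(f,alpha=1.3)
    else:
        t=cv2.convertScaleAbs(f,alpha=1.5)
a=np.radians(-7.5); c=np.array([436,37.])
for (x,y) in [(-85,28),(-85,-28),(85,28),(85,-28)]:
    p=c+[x*np.cos(a)-y*np.sin(a),x*np.sin(a)+y*np.cos(a)]; q=w2p(d,[p[0],p[1],34])[0]; print(x,y,q.round())
    cv2.circle(w,tuple(int(v) for v in q),3,(0,255,0),1)
sa=np.radians(-11.8); c=np.array([646.8,-15.7])
for (x,y) in [(-100,95),(-100,-95),(100,95),(100,-95)]:
    p=c+[x*np.cos(sa)-y*np.sin(sa),x*np.sin(sa)+y*np.cos(sa)]; q=w2p(d,[p[0],p[1],12])[0]; print(x,y,q.round())
    cv2.circle(w,tuple(int(v) for v in q),3,(255,0,255),1)
t=cv2.resize(t[150:270,330:490],None,fx=2,fy=2); w[:240,:320]=w[:240,:320]
cv2.imwrite("pics/w3.png",np.hstack([w,np.vstack([t,np.zeros((180,320,3),np.uint8)])[:, :240]]))
E
```

```text
time_s: 8.35
tool_pos: [476.6, -155.3, 215.6]
eef_rot: [3.138, 0.148, 0.001]
wrist_force: [1.3, 0.4, 0.4]
finger_gap: 85.3
finger_force: 0.0
time_s: 8.85
tool_pos: [436.0, 38.9, 215.7]
eef_rot: [-3.134, 0.21, -0.001]
wrist_force: [1.2, 0.7, -0.5]
finger_gap: 85.4
finger_force: 0.0
at [436.   38.9 215.7] yaw y-axis deg -97.7 shift [  0.2   1.9 115.7]
-85 28 [262. 258.]
-85 -28 [311. 258.]
85 28 [258. 101.]
85 -28 [315. 101.]
-100 95 [210.  62.]
-100 -95 [396.  77.]
100 95 [ 212. -202.]
100 -95 [ 439. -181.]
```

View pics/w3.png

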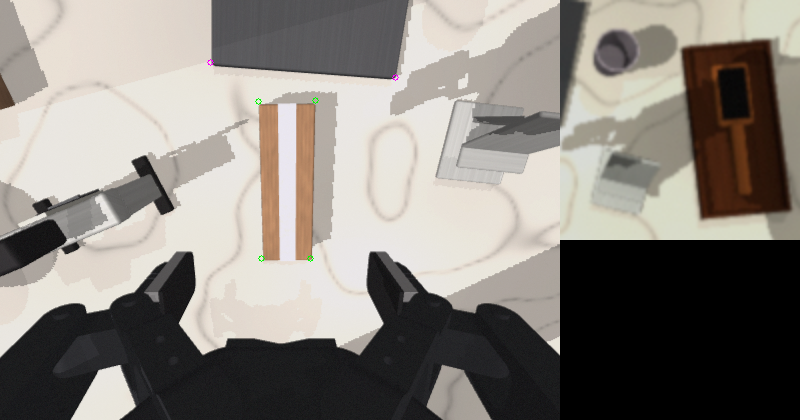

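The brush lies flat in the tray. The predicted slim-parcel corners (262,258)/(315,101) and slab corners match the picture. I grasp the parcel lightly.

```bash
python3 -m jog '[[1,-1,2,35,0],[1,-1,2,70,0],[1,-1,2,100,0],[1,-1,2,130,0],[1,-1,2,150,0]]'
python3 -m jog '[[1,0,0,15,0],[1,0,0,30,0],[1,0,0,36,0],[1,0,0,36,0],[1,0,0,36,0]]'
python3 -m jog '[[0.9,0,0,0,0],[0.8,0,0,0,0],[0.72,0,0,0,0],[0.68,0,0,0,0],[0.66,0,0,0,0]]'
python3 -m jog '[[0.66,0,0,0,0],[0.655,0,0,0,0],[0.655,0,0,0,0],[0.65,0,0,0,0],[0.65,0,0,0,0]]'
```

```text
time_s: 9.45
tool_pos: [434.8, 34.9, 63.7]
eef_rot: [3.135, -0.208, -0.002]
wrist_force: [-0.0, 0.2, -0.7]
finger_gap: 85.2
finger_force: 0.0
time_s: 9.95
tool_pos: [435.9, 35.1, 29.8]
eef_rot: [3.135, -0.208, 0.001]
wrist_force: [0.1, 0.4, 0.3]
finger_gap: 85.3
finger_force: 0.0
time_s: 10.45
tool_pos: [435.7, 35.8, 29.6]
eef_rot: [-3.134, 0.208, -0.001]
wrist_force: [0.4, 3.5, 2.4]
finger_gap: 56.3
finger_force: 1.4
time_s: 10.95
tool_pos: [435.6, 35.7, 29.6]
eef_rot: [-3.134, 0.207, -0.001]
wrist_force: [0.8, 4.1, 5.6]
finger_gap: 55.8
finger_force: 14.1
```

```bash
python3 -m jog '[[0.643,0,0,0,0],[0.643,0,0,0,0],[0.643,0,0,-10,0],[0.643,0,0,-35,0],[0.643,0,0,-70,0]]'
python3 -c "
from h import *
shift(647.5,-16,100)"
```

```text
time_s: 11.45
tool_pos: [433.2, 35.3, 98.7]
eef_rot: [3.135, -0.207, -0.009]
wrist_force: [1.5, 0.2, -2.0]
finger_gap: 55.3
finger_force: 31.3
at [433.2  35.3  98.7] yaw y-axis deg -97.6 shift [219.2  22.6  -2.5]
```

```bash
python3 -m jog '[[0.643,20,2,0,0],[0.643,45,5,0,1],[0.643,72,8,0,2],[0.643,100,11,0,3],[0.643,125,14,0,4]]'
python3 -m jog '[[0.643,25,1,0,0],[0.643,50,2,0,0],[0.643,75,2,0,0],[0.643,88,2,0,0],[0.643,94,2,0,0]]'
python3 - <<'E'
from h import *
shift(647.5,-16,42)
d=cams.get_image("wrist"); w=cv2.convertScaleAbs(d["frame"][:,:,::-1],alpha=1.3); print(env.get_obs()["finger_force"])
sa=np.radians(-11.8); c=np.array([646.8,-15.7])
def mk(c,z,pts,col):
  for (x,y) in pts:
    p=c+[x*np.cos(sa)-y*np.sin(sa),x*np.sin(sa)+y*np.cos(sa)]; q=w2p(d,[p[0],p[1],z])[0]; print(x,y,q.round())
    cv2.circle(w,tuple(int(v) for v in q),3,col,1)
mk(c,12,[(-100,95),(-100,-95),(100,95),(100,-95)],(255,0,255))
o=env.get_obs()["tool_pos"]; mk(o[:2],o[2]+4,[(85,28),(85,-28)],(0,255,0))
cv2.imwrite("pics/w4.png",w)
E
```

```text
time_s: 11.95
tool_pos: [558.0, 4.3, 99.3]
eef_rot: [3.125, -0.318, -0.002]
wrist_force: [-0.1, 0.9, -2.6]
finger_gap: 55.5
finger_force: 31.4
time_s: 12.45
tool_pos: [649.6, -16.6, 98.7]
eef_rot: [3.125, -0.317, -0.002]
wrist_force: [-0.4, -0.1, -1.9]
finger_gap: 55.5
finger_force: 31.3
at [649.6 -16.6  98.7] yaw y-axis deg -101.6 shift [-2.1 -0.2 56.7]
31.334710121154785
-100 95 [167. 332.]
-100 -95 [391. 332.]
100 95 [135.  77.]
100 -95 [424.  78.]
85 28 [204.  79.]
85 -28 [355.  80.]
```

View pics/w4.png

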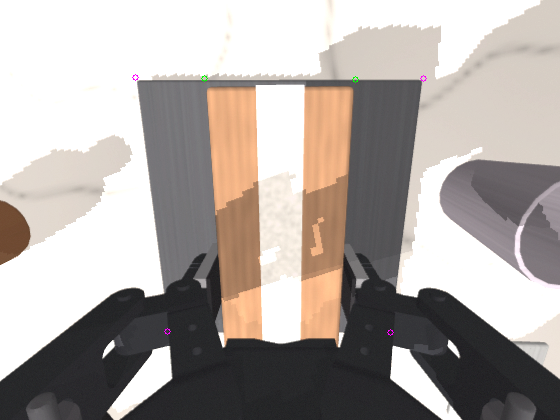

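The parcel is level and centred: slab edges at x=138/421 and parcel edges at x=206/354. I lower and release.

```bash
python3 -m jog '[[0.643,-1,0,15,0],[0.643,-1,0,30,0],[0.643,-1,0,43,0],[0.643,-1,0,51,0],[0.643,-1,0,56,0]]'
python3 -m jog '[[0.643,0,0,1,0],[0.655,0,0,1,0],[0.68,0,0,1,0],[0.75,0,0,1,0],[0.85,0,0,1,0]]'
python3 -m jog '[[1,0,0,0,0],[1,0,0,0,0],[1,0,0,-20,0],[1,0,0,-60,0],[1,0,0,-100,0]]'
python3 -m jog '[[1,0,0,-40,0],[1,0,0,-80,0],[1,0,0,-120,0],[1,0,0,-120,0],[1,0,0,-120,0]]'
python3 -c "
from h import *
shift(437,254,270)"
```

```text
time_s: 13.0
tool_pos: [647.3, -15.3, 42.0]
eef_rot: [-3.125, 0.317, 0.003]
wrist_force: [-0.4, 0.4, -2.1]
finger_gap: 55.3
finger_force: 31.4
time_s: 13.5
tool_pos: [648.6, -15.6, 43.0]
eef_rot: [3.125, -0.317, 0.002]
wrist_force: [-0.9, 0.6, -0.1]
finger_gap: 72.7
finger_force: 0.0
time_s: 14.0
tool_pos: [647.4, -15.4, 142.5]
eef_rot: [-3.125, 0.317, 0.004]
wrist_force: [1.1, -0.7, -0.3]
finger_gap: 85.4
finger_force: 0.0
time_s: 14.5
tool_pos: [648.6, -15.5, 263.7]
eef_rot: [3.125, -0.317, 0.004]
wrist_force: [-0.4, 0.5, -0.9]
finger_gap: 85.3
finger_force: 0.0
at [648.6 -15.5 263.7] yaw y-axis deg -101.6 shift [-261.3 -221.6   -7. ]
```

```bash
python3 -m jog '[[1,-26,-22,0,0],[1,-52,-44,0,0],[1,-78,-66,0,0],[1,-104,-88,0,0],[1,-130,-111,0,0]]'
python3 -m jog '[[1,-26,-22,0,8.5],[1,-52,-44,0,17],[1,-78,-66,0,25.5],[1,-104,-88,0,34],[1,-131,-111,0,42.5]]'
python3 -m jog '[[1,0,0,0,8.5],[1,0,0,0,17],[1,0,0,0,21],[1,0,0,0,21],[1,0,0,0,21]]'
python3 - <<'E'
from h import *
shift(437,254,180); print(env.get_obs()["q"].round(2))
d=cams.get_image("wrist"); w=cv2.convertScaleAbs(d["frame"][:,:,::-1],alpha=1.3)
sa=np.radians(14.7); c=np.array([437,254.])
for (x,y,z) in [(-12,26,151),(-12,-26,151),(12,26,151),(12,-26,151),(-35,75,0),(35,75,0),(-35,-75,0),(35,-75,0)]:
    p=c+[x*np.cos(sa)-y*np.sin(sa),x*np.sin(sa)+y*np.cos(sa)]; q=w2p(d,[p[0],p[1],z])[0]; print(x,y,q.round())
    cv2.circle(w,tuple(int(v) for v in q),3,(0,255,0),1)
t=cams.get_image("top"); t=cv2.convertScaleAbs(t["frame"][:,:,::-1],alpha=1.5)
t=cv2.resize(t[130:230,240:360],None,fx=2,fy=2)
cv2.imwrite("pics/w5.png",np.hstack([w,np.vstack([t,np.zeros((220,240,3),np.uint8)])]))
E
```

```text
time_s: 15.0
tool_pos: [541.0, 120.1, 260.1]
eef_rot: [3.125, -0.317, -0.006]
wrist_force: [1.1, 1.1, -0.3]
finger_gap: 85.2
finger_force: 0.0
time_s: 15.5
tool_pos: [435.1, 254.9, 260.3]
eef_rot: [2.791, -1.436, -0.004]
wrist_force: [-0.5, -0.3, 0.4]
finger_gap: 85.4
finger_force: 0.0
time_s: 16.0
tool_pos: [440.4, 238.8, 260.6]
eef_rot: [-2.503, 1.882, 0.026]
wrist_force: [-0.3, 0.1, -1.0]
finger_gap: 85.2
finger_force: 0.0
at [440.4 238.8 260.6] yaw y-axis deg -163.9 shift [-13.9  -1.1  80.9]
[0.26 0.16 1.64 0.02 1.34 3.12]
-12 26 [292. 252.]
-12 -26 [295. 195.]
12 26 [265. 252.]
12 -26 [265. 194.]
-35 75 [303. 235.]
35 75 [253. 234.]
-35 -75 [309. 126.]
35 -75 [253. 124.]
```

View pics/w5.png

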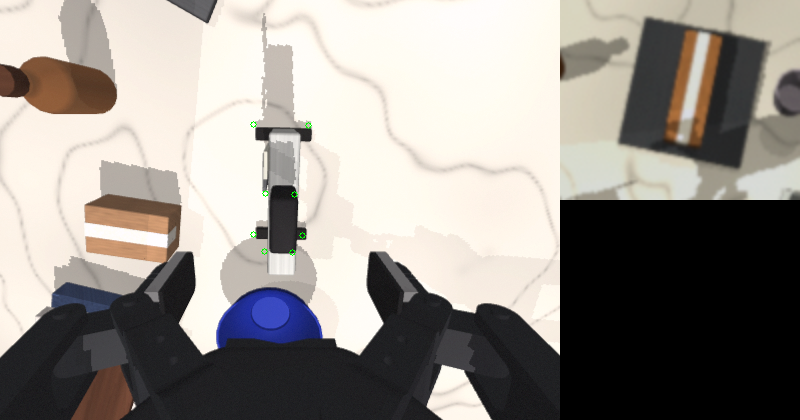

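q6 sits at its limit, so I'll use the other half-turn grasp. The gauge is where predicted, about 3 mm nearer along its x, and the parcel is centred on the slab.

```bash
for i in 1 2 3 4; do python3 -m jog '[[1,0,0,0,-8.5],[1,0,0,0,-17],[1,0,0,0,-25.5],[1,0,0,0,-34],[1,0,0,0,-42.5]]' | grep tool_pos; done
python3 -c "
from h import *
print(env.get_obs()['q'].round(2),env.get_obs()['eef_rot'])
shift(434.5,254,180)"
```

```text
tool_pos: [440.7, 239.5, 261.6]
tool_pos: [440.7, 239.5, 261.7]
tool_pos: [440.7, 239.5, 261.7]
tool_pos: [440.7, 239.5, 261.7]
[0.26 0.16 1.64 0.02 1.34 0.14] [-2.08028633 -2.3320873  -0.01646098]
at [440.7 239.5 261.7] yaw y-axis deg 6.5 shift [13.5 -4.3 82. ]
```

```bash
python3 -m jog '[[1,14,-4,0,-7],[1,14,-4,0,-7],[1,14,-4,20,-7],[1,14,-4,20,-7],[1,14,-4,20,-7]]'
python3 -c "
from h import *
o=env.get_obs();M=R.from_rotvec(o['eef_rot']).as_matrix();print(M[:,2].round(4),M[2].round(4))
shift(434.5,254,180)"
```

```text
time_s: 18.6
tool_pos: [435.2, 252.8, 242.1]
eef_rot: [-1.945, -2.447, -0.017]
wrist_force: [1.0, 0.6, 0.5]
finger_gap: 85.6
finger_force: 0.0
[-0.006   0.0184 -0.9998] [ 0.0193 -0.0017 -0.9998]
at [435.2 252.8 242.1] yaw y-axis deg 13.0 shift [ 0.1 -0.3 62.1]
```

```bash
python3 -m jog '[[1,0,0,25,-1.7],[0.9,0,0,50,-1.7],[0.8,0,0,75,-1.7],[0.8,0,0,95,-1.7],[0.8,0,0,104,-1.7]]'
python3 -m jog '[[0.6,0,0,0,0],[0.45,0,0,0,0],[0.36,0,0,0,0],[0.32,0,0,0,0],[0.30,0,0,0,0]]'
python3 -m jog '[[0.28,0,0,0,0],[0.27,0,0,0,0],[0.26,0,0,0,0],[0.25,0,0,0,0],[0.25,0,0,0,0]]'
python3 -c "
from h import *
shift(434.5,254,138)"
```

```text
time_s: 19.1
tool_pos: [434.5, 254.7, 137.2]
eef_rot: [-1.907, -2.476, -0.016]
wrist_force: [0.8, -0.2, 0.2]
finger_gap: 68.3
finger_force: 0.0
time_s: 19.6
tool_pos: [434.8, 255.0, 138.9]
eef_rot: [-1.907, -2.478, -0.019]
wrist_force: [-2.5, -0.8, 2.1]
finger_gap: 26.0
finger_force: 1.1
time_s: 20.1
tool_pos: [434.4, 254.9, 138.9]
eef_rot: [-1.906, -2.477, -0.018]
wrist_force: [-4.5, -1.4, 7.8]
finger_gap: 23.2
finger_force: 58.3
at [434.4 254.9 138.9] yaw y-axis deg 14.8 shift [-0.9 -0.1  0.8]
```

```bash
python3 -m jog '[[0.25,0,0,-5,0],[0.25,0,0,-20,0],[0.25,0,0,-45,0],[0.25,0,0,-75,0],[0.25,0,0,-100,0]]'
python3 -m jog '[[0.25,0,0,0,6],[0.25,0,0,0,12],[0.25,0,0,0,18],[0.25,0,0,0,24],[0.25,0,0,0,26.5]]'
python3 -c "
from h import *
shift(646,-15.5,240)"
```

```text
time_s: 20.6
tool_pos: [435.4, 253.0, 239.0]
eef_rot: [-1.907, -2.477, -0.018]
wrist_force: [0.7, 0.5, -5.7]
finger_gap: 23.3
finger_force: 59.8
time_s: 21.1
tool_pos: [435.2, 253.0, 237.5]
eef_rot: [-2.425, -1.968, -0.011]
wrist_force: [-0.6, 0.9, -5.2]
finger_gap: 23.0
finger_force: 59.7
at [435.2 253.  237.5] yaw y-axis deg -11.9 shift [-219.3  261.5   -8.7]
```

```bash
python3 -m jog '[[0.25,-14,17,0,0],[0.25,-32,38,-1,0],[0.25,-52,62,-2,0],[0.25,-72,86,-3,0],[0.25,-92,110,-4,0]]'
python3 -m jog '[[0.25,-20,24,-1,0],[0.25,-40,48,-2,0],[0.25,-60,72,-2,0],[0.25,-80,95,-3,0],[0.25,-95,113,-4,0]]'
python3 -m jog '[[0.25,-15,18,0,0],[0.25,-25,30,0,0],[0.25,-31,37,-1,0],[0.25,-32,38,-1,0],[0.25,-32,38,-1,0]]'
python3 - <<'E'
from h import *
o=env.get_obs(); shift(646,-15.5,240); M=R.from_rotvec(o['eef_rot']).as_matrix();print(M[2].round(4))
t=cams.get_image("top"); s=cams.get_image("wrist")
f=cv2.convertScaleAbs(t["frame"][:,:,::-1],alpha=1.6)[100:240,230:380]
f=cv2.resize(f,None,fx=3,fy=3,interpolation=cv2.INTER_CUBIC)[:420,:340]
w=cv2.convertScaleAbs(s["frame"][:,:,::-1],alpha=1.4)[:, 50:510]
cv2.imwrite("pics/w6.png",np.hstack([f,w]))
E
```

```text
time_s: 21.6
tool_pos: [525.0, 139.7, 238.9]
eef_rot: [-2.421, -1.973, -0.011]
wrist_force: [0.1, -0.3, -5.3]
finger_gap: 23.4
finger_force: 60.1
time_s: 22.1
tool_pos: [616.8, 22.9, 239.8]
eef_rot: [-2.422, -1.971, -0.011]
wrist_force: [0.4, -0.7, -4.1]
finger_gap: 23.0
finger_force: 60.1
time_s: 22.6
tool_pos: [646.4, -13.7, 240.9]
eef_rot: [-2.421, -1.973, -0.012]
wrist_force: [0.6, 0.7, -5.8]
finger_gap: 23.6
finger_force: 60.1
at [646.4 -13.7 240.9] yaw y-axis deg -11.6 shift [-1.9 -0.   0.9]
[ 0.018  -0.0095 -0.9998]
```

View pics/w6.png

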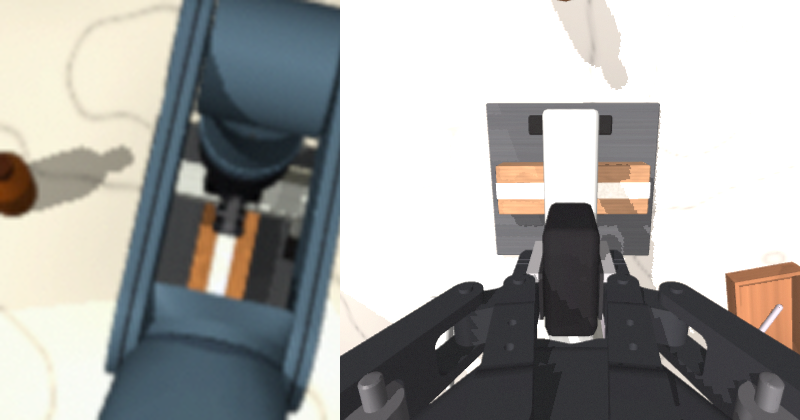

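Wrist view: the gauge foot bar is at x=529-611, row 125; the slab spans x=487-660, rows 103-254; the parcel's ends are at x=496-650, rows 164-214. I'll compare these with the predictions.

Run:
```python
from h import *
d=cams.get_image("wrist"); o=env.get_obs(); T=o["tool_pos"]; np.set_printoptions(suppress=True,precision=1)
a=np.radians(-11.6); ex=np.array([np.cos(a),np.sin(a),0]); ey=np.array([-np.sin(a),np.cos(a),0]); ez=np.array([0,0,1.])
sole=T-[0,0,138.9]
for n,(x,y,z) in dict(footL=(-35,75,8),footR=(35,75,8),footLi=(-35,59,8),footRi=(35,59,8),beamend=(0,75,103),blockfar=(0,26,151),blocknear=(0,-26,151)).items(): print(n,w2p(d,sole+x*ex+y*ey+z*ez)[0]+[290,0])
c=np.array([646,-15.5,0])
for n,(x,y,z) in dict(slabTL=(-100,95,12),slabTR=(100,95,12),slabBL=(-100,-95,12),pTL=(-85,28,46),pTR=(85,28,46),pBL=(-85,-28,46),pBR=(85,-28,46)).items(): print(n,w2p(d,c+x*ex+y*ey+z*ez)[0]+[290,0])
q=np.array([(487,103),(660,103),(651,254),(497,254)])-[290,0]; print("slab",p2w(d,q,12).mean(0), p2w(d,q,12))
q=np.array([(496.5,164),(648,164),(650,214),(496,214)])-[290,0]; print("parcel",p2w(d,q,46).mean(0))
```

```text
footL [529.7 115.9]
footR [613.9 115.9]
footLi [530.4 135.7]
footRi [613.2 135.7]
beamend [570.6 110.5]
blockfar [569.4 232.8]
blocknear [569.6 341.7]
slabTL [485.1 102.3]
slabTR [660.3 102.2]
slabBL [496.2 255. ]
pTL [494.4 164.8]
pTR [650.5 165. ]
pBL [497.7 213.9]
pBR [647.  214.3]
slab [647.5 -15.3  12. ] [[ 569.1   96.5   12. ]
 [ 762.6   56.7   12. ]
 [ 728.1 -127.    12. ]
 [ 530.4  -87.4   12. ]]
parcel [646.4 -15.   46. ]
```

```bash
python3 -m jog '[[0.25,-2,1,15,0],[0.25,-2,1,30,0],[0.25,-2,2,42,0],[0.25,-3,2,52,0],[0.25,-3,2,60,0]]'
python3 -m jog '[[0.25,0,0,5,0],[0.25,0,0,10,0],[0.25,0,0,14,0],[0.25,0,0,18,0],[0.25,0,0,22,0]]'
python3 -m jog '[[0.25,0,0,2,0],[0.25,0,0,3,0],[0.25,0,0,4,0],[0.25,0,0,5,0],[0.25,0,0,5,0]]'
python3 -c "
from h import *
shift(647.5,-15.2,151)"
```

```text
time_s: 23.25
tool_pos: [647.6, -16.2, 180.4]
eef_rot: [-2.421, -1.973, -0.012]
wrist_force: [0.3, 0.3, -5.0]
finger_gap: 23.1
finger_force: 60.2
time_s: 23.75
tool_pos: [647.9, -16.2, 159.3]
eef_rot: [-2.422, -1.974, -0.013]
wrist_force: [-0.2, -1.2, -3.6]
finger_gap: 22.9
finger_force: 60.3
time_s: 24.25
tool_pos: [647.8, -16.1, 154.1]
eef_rot: [-2.422, -1.973, -0.013]
wrist_force: [-1.3, -0.3, -3.8]
finger_gap: 23.1
finger_force: 60.5
at [647.8 -16.1 154.1] yaw y-axis deg -11.7 shift [ 0.7 -0.5  3.1]
```

```bash
python3 -m jog '[[0.25,0,0,0.5,0],[0.25,0,0,1,0],[0.25,0,0,1.5,0],[0.25,0,0,2,0],[0.25,0,0,2,0]]'
python3 -m jog '[[0.25,0,0,0.5,0],[0.25,0,0,1,0],[0.25,0,0,1.5,0],[0.25,0,0,1.5,0],[0.25,0,0,1.5,0]]'
```

```text
time_s: 24.75
tool_pos: [647.8, -16.0, 152.1]
eef_rot: [-2.422, -1.973, -0.013]
wrist_force: [-0.3, -2.0, -4.0]
finger_gap: 23.4
finger_force: 60.5
time_s: 25.25
tool_pos: [647.8, -16.1, 151.2]
eef_rot: [-2.422, -1.973, -0.013]
wrist_force: [-2.2, -1.5, 2.9]
finger_gap: 23.0
finger_force: 61.2
```

Soles are down (force now upward). I lower half a millimetre more, release slowly and retreat straight up.

```bash
python3 -m jog '[[0.25,0,0,0.5,0],[0.25,0,0,0.5,0],[0.26,0,0,0.5,0],[0.27,0,0,0.5,0],[0.28,0,0,0.5,0]]'
python3 -m jog '[[0.30,0,0,0,0],[0.36,0,0,0,0],[0.45,0,0,0,0],[0.55,0,0,0,0],[0.65,0,0,0,0]]'
python3 -m jog '[[0.7,0,0,0,0],[0.7,0,0,-10,0],[0.7,-0,0,-30,0],[0.7,1,0,-60,0],[0.7,2,0,-100,0]]'
python3 -m jog '[[0.7,-20,0,-20,0],[0.7,-60,0,-20,0],[0.7,-100,0,-20,0],[0.7,-145,0,-20,0],[0.7,-190,0,-20,0]]'
python3 -m jog '[[0.7,-40,-20,0,0],[0.7,-80,-40,0,0],[0.7,-120,-60,0,0],[0.7,-120,-60,0,0],[0.7,-120,-60,0,0]]'
python3 - <<'E'
from h import *
t=cams.get_image("top"); s=cams.get_image("side")
f=cv2.convertScaleAbs(t["frame"][:,:,::-1],alpha=1.6)[130:270,170:460]
f=cv2.resize(f,None,fx=2,fy=2,interpolation=cv2.INTER_CUBIC)
w=cv2.convertScaleAbs(s["frame"][:,:,::-1],alpha=1.4)[130:270,190:380]
w=cv2.resize(w,(400,295),interpolation=cv2.INTER_CUBIC)
o=np.zeros((600,640,3),np.uint8); o[:280,:580]=f; o[290:585,:400]=w
cv2.imwrite("pics/w7.png",o)
E
```

```text
time_s: 25.75
tool_pos: [647.6, -16.2, 150.9]
eef_rot: [-2.422, -1.974, -0.013]
wrist_force: [-3.4, -4.3, 6.7]
finger_gap: 24.1
finger_force: 6.7
time_s: 26.25
tool_pos: [647.8, -15.7, 149.9]
eef_rot: [-2.422, -1.973, -0.013]
wrist_force: [-0.6, -0.0, 0.3]
finger_gap: 55.0
finger_force: 0.0
time_s: 26.75
tool_pos: [647.7, -15.7, 250.1]
eef_rot: [-2.42, -1.971, -0.01]
wrist_force: [0.8, 0.9, 0.9]
finger_gap: 59.5
finger_force: 0.0
time_s: 27.25
tool_pos: [609.9, -203.5, 268.0]
eef_rot: [-2.422, -1.975, -0.014]
wrist_force: [0.2, -0.1, 0.6]
finger_gap: 60.0
finger_force: 0.0
time_s: 27.75
tool_pos: [526.8, -308.6, 266.0]
eef_rot: [-2.425, -1.97, -0.014]
wrist_force: [-0.2, 0.5, 0.3]
finger_gap: 60.2
finger_force: 0.0
```

View pics/w7.png

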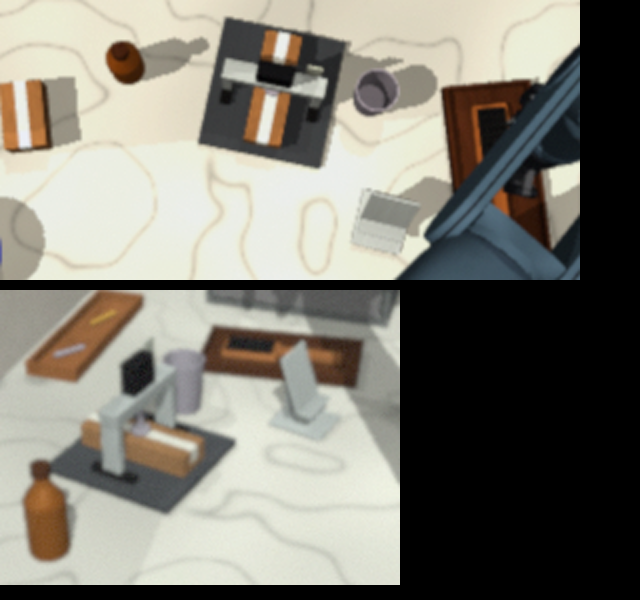

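The gauge stands astride the parcel on the slab (around (275,85) in the top crop), its foot is on the parcel's middle, and the brush lies in the tray. The bystanders haven't moved and the arm is clear.

```bash
python3 -c "
from rig import env
print(env.finish_job())"
```

```text
the job is handed in; nothing more can be done
None
```

The job is handed in: the brush lies flat in the tray, the slim parcel is centred on the slab, and the gauge stands squarely astride it with its foot on the parcel's middle. I checked this in the camera images only, as the gauge's joint reading is not in the robot's state.

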